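# Clamp a power module with the holder's thumbwheel

## Robot

A 7-joint arm with a two-finger parallel gripper is mounted at the origin on the work surface. World frame = base frame: x ahead of the robot, y to its left, z up, the work surface at z = 0. Lengths are in m, angles in rad, forces in N, time in s.
With the tool pointing down it reaches from about 0.4 to 0.85 m from the base axis. Payload 10.4 kg.
Tool frame: the origin (TCP) lies between the finger pads; the fingertips stand 25 mm ahead of it and the grasp point (between the pads) lies 6 mm ahead of it; x points along the fingers, z is the direction in which the jaws open and shut, and the axes are right-handed (so a half turn about x gives the same grasp; the last joint's range is limited). The gripper opens to 87 mm and grips with 3 to 60 N. Pads are 19 mm wide; open, the fingers measure 117 mm over their backs; the gripper's body (75 mm by 190 mm) begins 51 mm behind the grasp point.
Start: joints at [-1.174, 0.332, -0.065, 1.46, 0.022, 1.35, -0.088], TCP at [0.255, 0.571, 0.248] pointing down, gripper open.
Joint ranges: [-2.6, 2.6], [-0.5, 2.12], [-1.47, 1.34], [0.16, 2.42], [-1.27, 4.41], [0.06, 2.06], [-2.6, 2.6]. Speed limits (rad/s): [2.22, 2.22, 2.79, 2.79, 3.14, 3.14, 3.14].

## Interface

Orientations are given as a unit quaternion [w, x, y, z].
In Python, from station import readout, optics, ticket, models gives the robot as it stands.
- The arm moves only by the shell command python3 -m inch 'ROWS' [FORCE]. ROWS is JSON, a list of rows, each a list of 3 entries, a list of its own where there are three numbers: the turn, a rotation vector about the tool's x, y, z as a fraction of full scale, then the shift along the tool's x, y, z as a fraction of full scale, then the closure, from 0 (fully open) to 1 (shut). In form: [[[ax, ay, az], [tx, ty, tz], jaw], ...]. A call has 1 to 10 rows; each row is the pose to reach, as a shift and turn from the pose measured when the call began, along the tool's axes at that moment, turning the shorter way round; what a row does not reach only later rows make up. Full scale, the value 1, is 0.4 m for a shift and 180 degrees for a turn. A row lasts 1/8 s, in which the tool goes at most 62.5 mm and 10.7 degrees, less where a joint would pass 70% of its speed; a pose out of reach is approached as far as the arm can. A call with a number of a shift or a turn outside -1 to 1 is refused whole. A call with a gripper value outside its range is refused whole. The fingers move at their own pace and stop on an object; FORCE is the grip in N (left out, the last holds). Time passes only in rows, so rows that repeat a pose let the fingers close. It gives the time, the measured TCP pose, the force and the opening at its end, in the units of the state.
- readout.get_state(): the state, without advancing time (a new reading comes with each control period).
- optics.get_image(name): name is "side" or "top"; returns (picture, depth): 480x640x3 uint8, red, green, blue; 480x640 float32, m along the optical axis (not along the pixel's ray), 0 where there is no reading.
- optics.calibration(name): a dict with "fx", "fy", "cx", "cy" (pixels), "R" (3x3) and "t" (3): a world point X has camera coordinates R X + t. Camera axes: x right, y down, z forward; pixel columns grow to the right and rows downward; lengths in m; the calibration is good to about 2 mm. A picture is of the moment at which its call begins. calibration takes no time and is no camera call.
- ticket.job_done(): hands the job in, once; it reports no verdict.
Trained networks look in the newest picture that a camera, given by its name, has taken for a name from the list of things; names that differ only in an ending like _2 or _b are one class to them, and where a whole thing is asked for, a point or a joint stands for the part that bears it (a point fixed in the world has none). Each returns a list of dicts, best first, with "p" (0 to 1); they miss things now and then, are a little off and sometimes report something else, mostly with a low value. They report only what shows in the picture. A call takes as long as a camera call. They do not tell look-alikes from the thing itself.
- models.look_for(camera, name): "position" ([x, y, z] in m, in the coordinates of the camera as it stood for that picture, good to about 4 mm: the middle of the surface that is visible of it).
- models.mark_of(camera, name): "position" ([x, y, z] in m, in the coordinates of the camera as it stood for that picture, good to about 4 mm: a listed point, or the origin of a listed thing).
The state is a dict: "time_s": time; "q": joint angles; "qvel": joint speeds; "joint_torque": joint torques, N m; "tool_pos": TCP position; "tool_rot": TCP orientation; "wrist_force": force on the tool from outside, world axes, zero at the start; "wrist_torque": the same for the moment, N m; "width": finger opening in m.
Only numpy, scipy, OpenCV 4.12 (cv2) and the standard library are available. Lean on these libraries where they do the work, as an engineer would, in place of code of your own. Each camera call takes 0.05 s, during which the arm holds its last target. There are 200 camera calls.

## Task

Set the power module flat on the bed of the blue board holder, long sides along the jaws and centred between them, and let go of it. Then roll the holder's recessed thumbwheel with a fingertip, pressing lightly on its exposed rim, until the jaw grips the module snugly against the fixed jaw without crushing it. Move the jaw only by the wheel, and leave the other things on the bench where they are.

Things in the scene. Friction and masses are not known exactly. Their poses are not given: they have to be found in the camera images.
- block (a point): Centre of the tall black coil block, wrapped by a copper band, of the power module. Block: 28 x 28 square, 36 high, its top 18 above this point; lift the module by it (low parts around it stand up at most 3 above the board). The point is 29 above the module's flat underside.
- module: The loose power module, about 0.25 kg: an aluminium base plate with a green board on it, 70 (its x) x 50 (its y) x 11 thick together, and the black block in the middle of its top. Origin: centre of the underside. A half turn about the vertical makes no difference.
- holder: Blue board holder, fixed to the bench. x runs along the jaws, y from the wheel end to the fixed jaw, z up; origin on the bench. Base plate 110 (x) x 220 (y -120 to +100) x 12 thick. Fixed jaw: blue bar 80 long in x, inner face at y = 55, top z = 32. Wheel housing: block 64 long in x, y -89 to -55, top z = 36, slotted for the thumbwheel.
- bed (a point): Point on the bed (top of the base plate) between the jaws, at holder x = 0, y = 24, z = 12; axes as the holder. The seated module lies on the bed, its 70 mm sides along x, its block over this point give or take a few mm.
- jaw: Moving jaw: aluminium bar 80 long in x with a sprung face plate, top at holder z = 34. Origin: middle of the lower front edge of the face plate, which looks to holder +y; axes as the holder. At the start 58 to 65 from the fixed jaw. Only the wheel moves it; it stays where left. Gripping, the plate springs back 1 mm per 8 N. A snug grip is 5 to 15 N; over 25 N damages the board.
- wheel: Dark steel knurled thumbwheel, 36 diameter, 12 wide, recessed in the housing's slot. Origin: its centre (holder x = 0, y = -72, z = 24), axis along holder y. Rolling the top of its rim to holder +x closes the jaw, 4 mm per radian (0.22 mm per mm of rim); about 18 mm of rim a stroke, so several strokes.
- crown (a point): Top of the wheel's exposed rim: 6 above the housing, 26 mm of rim showing. A fingertip pressed on it (about 10 N) drives it by friction. It does not yield: 1 mm too far is already too hard (over 22 N), so press by feel. Rolling takes about 3.3 N along the rim when free, 5.5 N at a snug 10 N grip; held still after a small roll, the side push reads about 2 N free, 3.7 N at 10 N, 5.5 N at 17 N.
- heatsink: Bystander: bare aluminium finned heat sink, 50 x 50 x 28 high (mm). Leave it alone.
- spool: Bystander: grey wire spool lying flat, 52 diameter, 32 high (mm). Leave it alone.
- flux: Bystander: small amber bottle, 36 diameter, 75 high (mm). Leave it alone.
- driver: Bystander: screwdriver lying on the bench, 170 long (mm). Leave it alone.
- jar: Bystander: small open steel cup, 52 diameter, 45 high (mm). Leave it alone.
- spare: Bystander: bare green circuit board lying flat, 90 x 60, with a white connector 12 high (mm). Leave it alone.
Things that resemble listed ones, but are neither listed nor needed, are in the scene too. What is shaped like the holder but orange or pink is not meant.

How it is judged:
By the outcome, as a careful person would: the job done as asked, in the order asked, and still so for the second after the job is handed in, with the robot touching nothing.
It also fails if it takes over 72 s, if anything falls off the work surface, if the arm or the gripper's body presses on something with over 40 N, if the wrist force passes 120 N, or if a joint passes its speed limit or range.

## Working session

There is one attempt and no reset: what is moved stays moved. The work goes in short steps, Python scripts to look and compute and a shell command to move; the robot and the scene stay as the last step left them, time stands still between calls to the robot, and variables do not carry over. Pictures are saved under pics/ and viewed, about 8 in all and at most 12, crops included, and the job is handed in when it is done.

```bash
ls; mkdir -p pics
python3 - <<'E'
from station import readout, optics
import cv2, numpy as np
s=readout.get_state(); print({k:np.round(v,3).tolist() for k,v in s.items()})
for n in("top","side"):
    im,d=optics.get_image(n); cv2.imwrite(f"pics/{n}0.png",im[:,:,::-1]); np.save(f"pics/{n}0.npy",d)
    c=optics.calibration(n); print(n,{k:np.round(v,4).tolist() for k,v in c.items()})
E
```

```text
pics
{'time_s': 0.0, 'q': [-1.174, 0.333, -0.065, 1.461, 0.022, 1.35, -0.089], 'qvel': [0.001, 0.001, 0.001, -0.001, 0.0, -0.001, 0.0], 'joint_torque': [-0.001, -62.328, 0.024, -38.988, -0.061, 0.04, 0.0], 'tool_pos': [0.255, 0.57, 0.247], 'tool_rot': [0.593, -0.385, 0.594, 0.385], 'wrist_force': [0.441, 0.568, -0.614], 'wrist_torque': [-0.049, 0.004, -0.086], 'width': 0.087}
top {'fx': 497.2945, 'fy': 497.2945, 'cx': 316.4682, 'cy': 238.0285, 'R': [[0.0013, -0.9995, -0.0306], [-0.9911, 0.0028, -0.1334], [0.1334, 0.0305, -0.9906]], 't': [0.0104, 0.4509, 0.9793]}
side {'fx': 522.8637, 'fy': 522.8637, 'cx': 324.1523, 'cy': 238.8939, 'R': [[0.9916, -0.1291, 0.0074], [-0.0883, -0.7174, -0.6911], [0.0945, 0.6846, -0.7228]], 't': [-0.4612, 0.0791, 1.0488]}
```

View pics/top0.png

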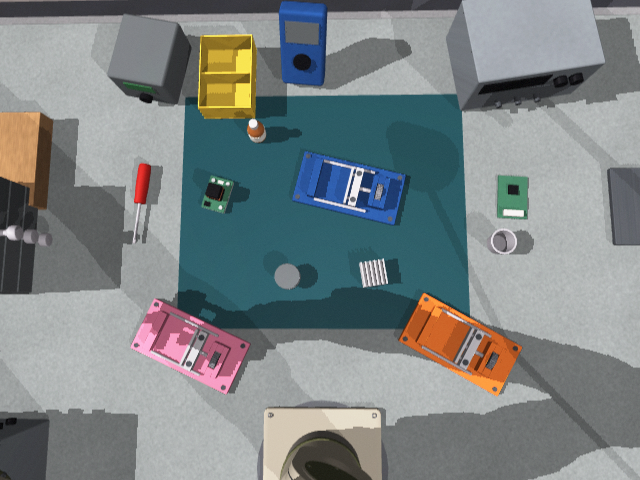

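View pics/side0.png

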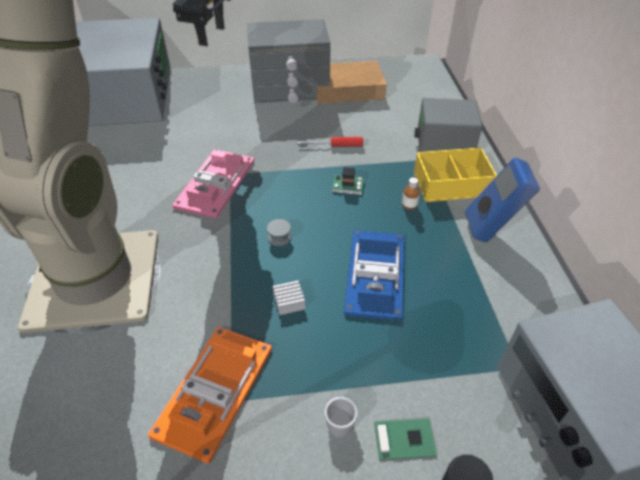

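The wanted parts are the blue holder at top (350,187) and the module with the black block at (217,194). What could be mistaken for them: the spare board at (512,197), the orange holder at (460,343), the pink holder at (190,345) and the blue meter at (303,45). Next I'll measure and take a close crop of my choice.

```bash
cat > h.py <<'E'
import numpy as np, cv2
from station import readout, optics, ticket, models
from scipy.spatial.transform import Rotation as Ro
def pts(n,d):
    c=optics.calibration(n); R=np.array(c["R"]);t=np.array(c["t"])
    v,u=np.mgrid[:480,:640]
    X=np.stack([(u-c["cx"])/c["fx"]*d,(v-c["cy"])/c["fy"]*d,d],-1)
    return (X-t)@R
def w(n,p):
    c=optics.calibration(n); return (np.array(p)-c["t"])@np.array(c["R"])
def proj(n,X):
    c=optics.calibration(n); p=np.array(c["R"])@X+c["t"]
    return c["fx"]*p[0]/p[2]+c["cx"], c["fy"]*p[1]/p[2]+c["cy"]
def rot():
    return Ro.from_quat(np.roll(readout.get_state()["tool_rot"],-1)).as_matrix()
E
python3 - <<'E'
from h import *
for n in("top","side"):
    im,d=optics.get_image(n)
    P=pts(n,d)
    for k in("block","module","holder","bed","jaw","wheel","crown"):
        print(n,k,[(np.round(w(n,o["position"]),4).tolist(),round(o["p"],2)) for o in models.mark_of(n,k)][:4])
    hsv=cv2.cvtColor(im,cv2.COLOR_RGB2HSV)
    H,S,V=[hsv[...,i].astype(int) for i in range(3)]
    ok=(d>0)
    box=lambda a,b,c,e:(P[...,0]>a)&(P[...,0]<b)&(P[...,1]>c)&(P[...,1]<e)&ok
    m=box(.38,.65,-.22,.1)&(abs(H-110)<12)&(S>150)&(P[...,2]>.004)&(P[...,2]<.019)
    r=cv2.minAreaRect((P[m][:,:2]*1000).astype(np.float32)); print(n,"holder rect",r,m.sum())
    m=box(.4,.6,.12,.28)&(P[...,2]>.006)&(P[...,2]<.0165)
    print(n,"module rect",cv2.minAreaRect((P[m][:,:2]*1000).astype(np.float32)),m.sum())
    b=box(.4,.6,.12,.28)&(P[...,2]>.040)
    print("blocktop",P[b].mean(0),b.sum(),cv2.minAreaRect((P[b][:,:2]*1000).astype(np.float32)) if b.sum() else 0)
    if n=="top":
        a=cv2.resize(im[145:230,285:415],None,fx=5,fy=5,interpolation=2); bb=cv2.resize(im[165:225,190:250],None,fx=5,fy=5,interpolation=2)
        o=np.zeros((425+0,650+0,3),np.uint8); o[:425,:650]=a
        o=np.hstack([o[:, :500],np.vstack([bb,np.zeros((125,300,3),np.uint8)])]) if 0 else np.vstack([a[:, :650], ]) 
        cv2.imwrite("pics/c1.png",np.hstack([cv2.resize(a,(500,327)),cv2.resize(bb,(300,327))])[:,:,::-1])
E
```

```text
top block [([0.5505, 0.219, 0.031], 0.83)]
top module [([0.5498, 0.2197, -0.0013], 0.76)]
top holder [([0.2397, 0.2776, -0.0012], 0.9), ([0.2469, -0.2637, -0.0049], 0.88), ([0.5638, -0.0488, 0.0004], 0.67)]
top bed [([0.2641, -0.2459, 0.0151], 0.84), ([0.5698, -0.0226, 0.0145], 0.68)]
top jaw [([0.5629, -0.0455, 0.01], 0.85), ([0.2449, -0.2781, 0.0124], 0.57), ([0.2336, 0.2681, 0.0103], 0.56)]
top wheel [([0.2061, -0.3315, 0.0213], 0.69), ([0.5471, -0.1169, 0.0225], 0.67), ([0.208, 0.2087, 0.0264], 0.51), ([0.5484, 0.2202, -0.0014], 0.22)]
top crown [([0.2065, 0.2127, 0.0412], 0.8), ([0.2074, -0.3289, 0.0451], 0.75), ([0.5466, -0.1162, 0.0386], 0.68), ([0.5355, -0.399, 0.0027], 0.27)]
top holder rect ((560.249267578125, -56.55865478515625), (219.81272888183594, 111.73104858398438), 75.87997436523438) 3563
top module rect ((510.36151123046875, 207.12969970703125), (135.5854949951172, 162.75726318359375), 78.28714752197266) 525
blocktop [0.54686675 0.22030696 0.04637532] 198 ((547.6347045898438, 221.20413208007812), (29.6724910736084, 28.2581844329834), 75.65838623046875)
side block [(
[... 455 characters left out ...]
68), ([0.2432, -0.2735, 0.0117], 0.57)]
side wheel [([0.5476, -0.1177, 0.0265], 0.57), ([0.215, -0.33, 0.0262], 0.49), ([0.2119, 0.2112, 0.0275], 0.47), ([0.5701, -0.0228, 0.0135], 0.32)]
side crown [([0.5453, -0.1113, 0.0402], 0.93), ([0.2086, -0.3296, 0.0441], 0.69), ([0.2101, 0.2127, 0.0443], 0.62)]
side holder rect ((562.898681640625, -57.70066833496094), (223.44468688964844, 109.92485046386719), 75.75344848632812) 2225
side module rect ((541.4885864257812, 222.24891662597656), (54.80876541137695, 88.85078430175781), 74.48310852050781) 336
blocktop [0.55046269 0.21756702 0.04562187] 114 ((551.0364990234375, 220.80760192871094), (32.837100982666016, 27.885303497314453), 74.45285034179688)
```

View pics/c1.png

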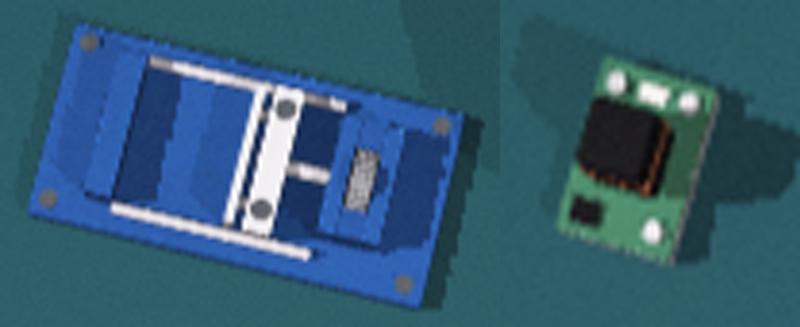

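The crop confirms the choice: blue holder with its wheel at crop (362,178) and fixed jaw on the left, and the green module with a black block and copper band at (625,145). The fits agree with the network marks: holder origin ≈ (0.564,-0.047) with yaw -14.2°, bed ≈ (0.570,-0.024), block ≈ (0.549,0.2205). I'll refine the module yaw and plan the reach.

```bash
cat >> h.py <<'E'
YAW=np.radians(-14.2); HX=np.array([np.cos(YAW),np.sin(YAW),0]); HY=np.array([-np.sin(YAW),np.cos(YAW),0]); HO=np.array([.564,-.0474,0])
def H(x,y,z): return HO+HX*x+HY*y+np.array([0,0,z])
def plan(pos,zdir,label=""):
    """print turn and shift (fractions) to reach pos, tool x down, tool z along +-zdir"""
    s=readout.get_state(); R=rot(); p=np.array(s["tool_pos"])
    zd=np.array(zdir)/np.linalg.norm(zdir)
    if zd@R[:,2]<0: zd=-zd
    xd=np.array([0,0,-1.]); T=np.stack([xd,np.cross(zd,xd),zd],1)
    rv=Ro.from_matrix(R.T@T).as_rotvec()/np.pi
    print(label,"turn",np.round(rv,4).tolist(),"shift",np.round(R.T@(np.array(pos)-p)/.4,4).tolist(),"shift m",np.round(np.array(pos)-p,4).tolist())
def st():
    s=readout.get_state(); p=np.array(s["tool_pos"]); d=p-HO
    print("t",round(s["time_s"],2),"tcp",np.round(p,4),"holder mm",np.round([d@HX*1e3,d@HY*1e3,p[2]*1e3],1),"F",np.round(s["wrist_force"],1),"Fhx,hy",np.round([s["wrist_force"]@HX,s["wrist_force"]@HY],2),"w",round(s["width"],4))
E
python3 - <<'E'
from h import *
im,d=optics.get_image("top"); P=pts("top",d)
hsv=cv2.cvtColor(im,cv2.COLOR_RGB2HSV)
m=np.zeros(d.shape,bool); m[168:222,195:243]=1
g=im.astype(int); Hh=hsv[...,0]
m&=(Hh>50)&(Hh<84)&(g[...,1]>g[...,2]+12)
# board-plane deprojection at z=11mm
c=optics.calibration("top");R=np.array(c["R"]);t=np.array(c["t"]);o=-R.T@t
v,u=np.nonzero(m); ray=np.stack([(u-c["cx"])/c["fx"],(v-c["cy"])/c["fy"],np.ones(len(u))],1)@R
Q=o+ray*((.011-o[2])/ray[:,2])[:,None]
print("module",cv2.minAreaRect((Q[:,:2]*1000).astype(np.float32)),m.sum())
# jaw top front edge in holder frame
D=P-HO; hx=D@HX; hy=D@HY
for z0,z1 in((.026,.042),):
    k=(abs(hx)<.035)&(P[...,2]>z0)&(P[...,2]<z1)&(hy>-.11)&(hy<.1)&(d>0)
    print(np.histogram(hy[k]*1000,np.arange(-100,80,4)))
k=(abs(hx)<.01)&(abs(hy+.072)<.006)&(P[...,2]>.038);print("crown",P[k].mean(0),hx[k].mean(),hy[k].mean(),P[k][:,2].max())
print("axes",rot().round(3).tolist()); st()
plan([.549,.2205,.13],HX,"above"); plan([.549,.2205,.043],HX,"grasp")
E
```

```text
module ((548.5164794921875, 220.86602783203125), (50.71430969238281, 70.49724578857422), 73.53497314453125) 428
(array([ 0,  0, 11, 64, 61, 58, 58, 56, 52, 64, 60, 27,  4,  6,  6,  3,  3,
       66, 65, 65, 64,  8, 49, 35,  0,  0,  0,  0,  0,  0,  0,  0,  0,  0,
        0,  0,  0,  0, 21, 66, 64, 62, 50,  0]), array([-100,  -96,  -92,  -88,  -84,  -80,  -76,  -72,  -68,  -64,  -60,
        -56,  -52,  -48,  -44,  -40,  -36,  -32,  -28,  -24,  -20,  -16,
        -12,   -8,   -4,    0,    4,    8,   12,   16,   20,   24,   28,
         32,   36,   40,   44,   48,   52,   56,   60,   64,   68,   72,
         76]))
crown [ 0.54566783 -0.1169538   0.04124854] -0.0007099715243783236 -0.07192562753678615 0.04620472300753754
axes [[0.0, -0.913, 0.408], [0.0, 0.408, 0.913], [-1.0, 0.0, 0.0]]
t 0.95 tcp [0.2547 0.5708 0.2476] holder mm [-451.5  523.4  247.6] F [ 0.1  0.3 -0.2] Fhx,hy [0.07 0.29] w 0.0871
above turn [0.4453, 0.0, -0.0] shift [0.2939, -1.0287, -0.4999] shift m [0.2943, -0.3503, -0.1176]
grasp turn [0.4453, 0.0, -0.0] shift [0.5114, -1.0287, -0.4999] shift m [0.2943, -0.3503, -0.2046]
```

```bash
python3 -m inch '[[[0.05,0,0],[0,-0.06,-0.03],0],[[0.10,0,0],[0,-0.14,-0.07],0],[[0.15,0,0],[0,-0.24,-0.12],0],[[0.20,0,0],[0,-0.34,-0.17],0],[[0.25,0,0],[0,-0.44,-0.22],0],[[0.30,0,0],[0,-0.54,-0.27],0],[[0.35,0,0],[0,-0.64,-0.32],0],[[0.40,0,0],[0,-0.74,-0.37],0],[[0.44,0,0],[0,-0.80,-0.40],0],[[0.44,0,0],[0,-0.80,-0.40],0]]'
python3 - <<'E'
from h import *
st(); print(np.round(readout.get_state()["q"],2))
y=np.radians(-16.5); z=[np.cos(y),np.sin(y),0]
plan([.549,.2208,.12],z,"above"); plan([.549,.2208,.043],z,"grasp")
E
```

```text
time_s: 2.2
tool_pos: [0.4832, 0.292, 0.2478]
tool_rot: [0.702, 0.083, 0.702, -0.083]
wrist_force: [-0.5, 0.3, 0.1]
width: 0.087
t 2.2 tcp [0.4832 0.292  0.2478] holder mm [-161.6  309.3  247.8] F [-0.5  0.3  0.1] Fhx,hy [-0.54  0.16] w 0.087
[-0.88  0.2   0.29  1.64 -0.06  1.31 -0.81]
above turn [0.0165, 0.0003, 0.0] shift [0.3196, -0.1346, 0.2014] shift m [0.0658, -0.0712, -0.1278]
grasp turn [0.0165, 0.0003, 0.0] shift [0.5121, -0.1346, 0.2012] shift m [0.0658, -0.0712, -0.2048]
```

```bash
python3 -m inch '[[[0.017,0,0],[0.05,-0.067,0.10],0],[[0.017,0,0],[0.12,-0.135,0.201],0],[[0.017,0,0],[0.2,-0.135,0.201],0],[[0.017,0,0],[0.3,-0.135,0.201],0],[[0.017,0,0],[0.38,-0.135,0.201],0],[[0.017,0,0],[0.42,-0.135,0.201],0],[[0.017,0,0],[0.42,-0.135,0.201],0]]'
python3 - <<'E'
from h import *
st()
y=np.radians(-16.5); z=[np.cos(y),np.sin(y),0]
plan([.549,.2208,.043],z,"grasp")
im,d=optics.get_image("side"); cv2.imwrite("pics/s1.png",cv2.resize(im[120:230,270:430],None,fx=4,fy=4)[:,:,::-1])
E
```

```text
time_s: 3.08
tool_pos: [0.5482, 0.2212, 0.0793]
tool_rot: [0.7, 0.101, 0.7, -0.102]
wrist_force: [-1.1, -0.1, 1.1]
width: 0.0869
t 3.08 tcp [0.5482 0.2212 0.0793] holder mm [-81.2 256.5  79.3] F [-1.1 -0.1  1.1] Fhx,hy [-1.02 -0.32] w 0.0869
grasp turn [-0.0001, -0.0001, 0.0003] shift [0.0908, -0.0003, 0.0021] shift m [0.0008, -0.0004, -0.0363]
```

View pics/s1.png

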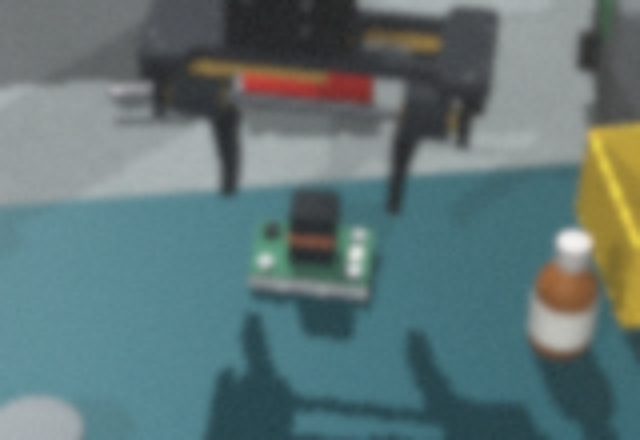

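The open fingertips at (230,190) and (395,205) straddle the block at (315,225). Going down to grip it.

```bash
python3 -m inch '[[[0,0,0],[0.03,0,0.002],0],[[0,0,0],[0.07,0,0.002],0],[[0,0,0],[0.09,0,0.002],0],[[0,0,0],[0.09,0,0.002],0.3],[[0,0,0],[0.09,0,0.002],0.6],[[0,0,0],[0.09,0,0.002],0.9],[[0,0,0],[0.09,0,0.002],1],[[0,0,0],[0.09,0,0.002],1],[[0,0,0],[0.09,0,0.002],1],[[0,0,0],[0.09,0,0.002],1]]' 25
python3 -m inch '[[[0,0,0],[-0.03,0,0],1],[[0,0,0],[-0.1,0,0],1],[[0,0,0],[-0.18,0,0],1],[[0,0,0],[-0.22,0,0],1],[[0,0,0],[-0.22,0,0],1]]'
python3 - <<'E'
from h import *
st(); plan(H(0,24.5e-3,.13),HX,"over bed")
im,d=optics.get_image("side"); print(models.mark_of("side","block")[:1],[w("side",o["position"]) for o in models.mark_of("side","block")[:1]])
E
```

```text
time_s: 4.38
tool_pos: [0.5498, 0.2211, 0.0444]
tool_rot: [0.7, 0.102, 0.699, -0.102]
wrist_force: [-0.2, -0.6, -0.1]
width: 0.0271
time_s: 5.0
tool_pos: [0.5502, 0.2213, 0.1334]
tool_rot: [0.701, 0.102, 0.699, -0.101]
wrist_force: [0.2, 0.5, -1.8]
width: 0.0276
t 5.0 tcp [0.5502 0.2213 0.1334] holder mm [-79.3 257.1 133.4] F [ 0.2  0.5 -1.8] Fhx,hy [0.06 0.58] w 0.0276
over bed turn [-0.0129, 0.0008, -0.0006] shift [0.008, -0.5729, 0.2217] shift m [0.0198, -0.2449, -0.0034]
[{'position': [0.0546, -0.2089, 1.1699], 'p': 0.59}] [array([0.5483827 , 0.22296771, 0.11531673])]
```

```bash
python3 -m inch '[[[-0.003,0,0],[0.008,-0.05,0.02],1],[[-0.006,0,0],[0.008,-0.14,0.055],1],[[-0.009,0,0],[0.008,-0.25,0.097],1],[[-0.013,0,0],[0.008,-0.36,0.14],1],[[-0.013,0,0],[0.008,-0.46,0.18],1],[[-0.013,0,0],[0.008,-0.54,0.21],1],[[-0.013,0,0],[0.015,-0.573,0.222],1],[[-0.013,0,0],[0.06,-0.573,0.222],1],[[-0.013,0,0],[0.06,-0.573,0.222],1]]'
python3 - <<'E'
from h import *
st(); plan(H(0,24.5e-3,.0575),HX,"near bed")
im,d=optics.get_image("side"); print([w("side",o["position"]) for o in models.mark_of("side","block")[:1]],[w("side",o["position"]) for o in models.mark_of("side","module")[:1]])
cv2.imwrite("pics/s2.png",cv2.resize(im[190:330,320:430],None,fx=4,fy=4,interpolation=2)[:,:,::-1])
E
```

```text
time_s: 6.28
tool_pos: [0.5674, -0.0223, 0.1048]
tool_rot: [0.7, 0.086, 0.703, -0.087]
wrist_force: [-0.7, 0.7, -3.6]
width: 0.0281
t 6.28 tcp [ 0.5674 -0.0223  0.1048] holder mm [ -2.8  25.2 104.8] F [-0.7  0.7 -3.6] Fhx,hy [-0.81  0.48] w 0.0281
near bed turn [0.0008, -0.0015, 0.0006] shift [0.1182, -0.0015, 0.0076] shift m [0.0026, -0.0014, -0.0473]
[array([ 0.56374906, -0.02241532,  0.0863446 ])] [array([ 0.5647871 , -0.0244058 ,  0.06107386])]
```

View pics/s2.png

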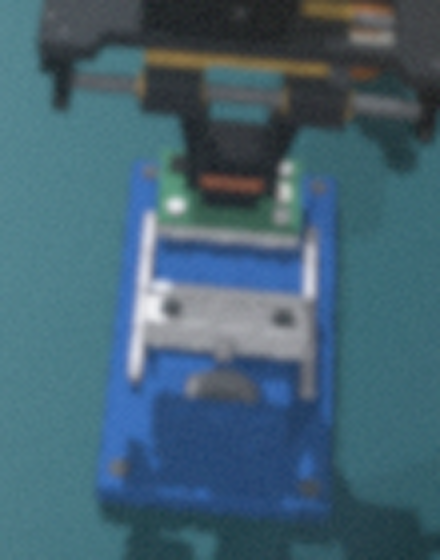

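Module is over the bed: its front aluminium edge is at crop row ~237 and the jaw at row ~310. I'll measure its offset in hand from the depth before lowering.

Run:
```python
from h import *
im,d=optics.get_image("side"); P=pts("side",d); D=P-HO; hx=(D@HX)*1e3; hy=(D@HY)*1e3; z=P[...,2]*1e3
st()
m=(d>0)&(abs(hx)<60)&(hy>-25)&(hy<60)&(z>64)&(z<80)
g=im.astype(int); gr=m&(g[...,1]>g[...,0]+25)&(g[...,1]>g[...,2]+15)
Q=np.stack([hx[gr],hy[gr],z[gr]],1); print("green",len(Q),np.percentile(Q,[1,5,50,95,99],0).round(1))
f=(d>0)&(abs(hx)<30)&(hy>-25)&(hy<20)&(z>55)&(z<75)
print("front edge hy pct",np.percentile(hy[f],[2,10,30,50]).round(1),"z",np.percentile(z[f],[2,10,50,98]).round(1))
for a in range(-30,30,10):
    k=f&(hx>a)&(hx<a+10); print(a,np.percentile(hy[k],[3,10]).round(1) if k.sum() else 0)
j=(d>0)&(abs(hx)<35)&(hy>-40)&(hy<10)&(z>30)&(z<38); print("jaw top",np.percentile(hy[j],[2,50,98]).round(1),z[j].mean().round(1))
```

```text
t 6.47 tcp [ 0.569  -0.0231  0.1074] holder mm [ -1.1  24.8 107.4] F [-0.2 -0.6 -2.1] Fhx,hy [-0.05 -0.63] w 0.0278
green 56 [[-33.5  -0.3  71.7]
 [-33.2   1.2  72.1]
 [-27.2  18.   73.7]
 [ 30.2  30.7  76. ]
 [ 30.5  36.2  76.4]]
front edge hy pct [-1.6 -0.4  1.2  2.8] z [62.9 65.3 72.7 74.9]
-30 [-1.2 -0.3]
-20 [-1.5 -0.4]
-10 [-1.2 -0.5]
0 [-1.6 -0.7]
10 [-1.3 -0.3]
20 [-1.  -0.3]
jaw top [-33. -22.  -5.] 33.2
```

Front edge is at holder y ≈ -1 and straight, so the module centre is ≈ 24 with yaw aligned. The jaw face is at ≈ -5. Lowering.

```bash
python3 -m inch '[[[0,0,0],[0.03,0,0.002],1],[[0,0,0],[0.07,0.001,0.002],1],[[0,0,0],[0.1,0.001,0.003],1],[[0,0,0],[0.115,0.001,0.003],1],[[0,0,0],[0.12,0.001,0.003],1],[[0,0,0],[0.122,0.001,0.003],1],[[0,0,0],[0.122,0.001,0.003],1]]'
python3 - <<'E'
from h import *
st(); plan(H(0,25.2e-3,.0564),HX,"bed")
E
```

```text
time_s: 7.35
tool_pos: [0.5705, -0.0231, 0.059]
tool_rot: [0.702, 0.087, 0.702, -0.087]
wrist_force: [0.2, -0.0, -2.2]
width: 0.0278
t 7.35 tcp [ 0.5705 -0.0231  0.059 ] holder mm [ 0.4 25.2 59. ] F [ 0.2 -0.  -2.2] Fhx,hy [0.2  0.01] w 0.0278
bed turn [0.0006, 0.0001, 0.0002] shift [0.0064, 0.0, -0.0009] shift m [-0.0004, 0.0001, -0.0026]
```

```bash
python3 -m inch '[[[0,0,0],[0.002,0,0],1],[[0,0,0],[0.004,0,0],1],[[0,0,0],[0.0055,0,0],1],[[0,0,0],[0.0055,0,0],1]]'
```

```text
time_s: 7.85
tool_pos: [0.5705, -0.0231, 0.0567]
tool_rot: [0.702, 0.087, 0.702, -0.087]
wrist_force: [-0.8, 0.4, -2.3]
width: 0.0279
```

```bash
python3 -m inch '[[[0,0,0],[0.0015,0,0],1],[[0,0,0],[0.003,0,0],1],[[0,0,0],[0.003,0,0],1]]'
```

```text
time_s: 8.22
tool_pos: [0.5705, -0.0231, 0.0564]
tool_rot: [0.702, 0.087, 0.702, -0.087]
wrist_force: [-5.2, 0.7, 9.9]
width: 0.0277
```

Contact is made, about 12 N seated. Releasing with a small opening and rising.

```bash
python3 -m inch '[[[0,0,0],[0,0,0],0.6],[[0,0,0],[0,0,0],0.45],[[0,0,0],[0,0,0],0.45],[[0,0,0],[-0.02,0,0],0.45],[[0,0,0],[-0.07,0,0],0.45],[[0,0,0],[-0.14,0,0],0.45],[[0,0,0],[-0.2,0,0],0.45],[[0,0,0],[-0.2,0,0],1]]'
python3 - <<'E'
from h import *
st(); print(np.round(readout.get_state()["q"],2)); plan(H(0,-72e-3,.13),HY,"wheel z||y");plan(H(0,-72e-3,.13),HX,"wheel z||x")
im,d=optics.get_image("side"); P=pts("side",d); D=P-HO; hx=(D@HX)*1e3; hy=(D@HY)*1e3; z=P[...,2]*1e3
f=(d>0)&(hy>-15)&(hy<20)&(z>14)&(z<27)
for a in range(-30,30,10):
    k=f&(hx>a)&(hx<a+10)&(z>19); print(a,np.percentile(hy[k],[3,10]).round(1),np.percentile(z[k],[50,90]).round(1))
b=(d>0)&(abs(hx)<25)&(hy>0)&(hy<50)&(z>54)&(z<65); print("block top",hx[b].mean(),hy[b].mean(),z[b].mean())
cv2.imwrite("pics/s3.png",cv2.resize(im[190:330,320:430],None,fx=4,fy=4,interpolation=2)[:,:,::-1])
E
```

```text
time_s: 9.22
tool_pos: [0.5718, -0.0231, 0.1387]
tool_rot: [0.703, 0.087, 0.7, -0.087]
wrist_force: [0.3, -0.2, 0.3]
width: 0.0433
t 9.22 tcp [ 0.5718 -0.0231  0.1387] holder mm [  1.6  25.5 138.7] F [ 0.3 -0.2  0.3] Fhx,hy [ 0.31 -0.18] w 0.0433
[-0.42  0.32  0.46  1.76 -0.15  1.1  -0.16]
wheel z||y turn [-0.4995, 0.0012, 0.0006] shift [0.0214, -0.2437, -0.0045] shift m [-0.0255, -0.0941, -0.0087]
wheel z||x turn [0.0005, 0.0012, -0.0004] shift [0.0214, -0.2437, -0.0045] shift m [-0.0255, -0.0941, -0.0087]
-30 [0.5 4. ] [23.5 25.3]
-20 [2.2 5. ] [23.4 25.5]
-10 [2.9 5. ] [23.3 25.5]
0 [3.  3.9] [23.6 26.6]
10 [3.9 4.9] [23.1 24.8]
20 [2.2 5.4] [23.8 25.5]
block top 1.0902439554304952 23.401759745575866 58.39357458206383
```

View pics/s3.png

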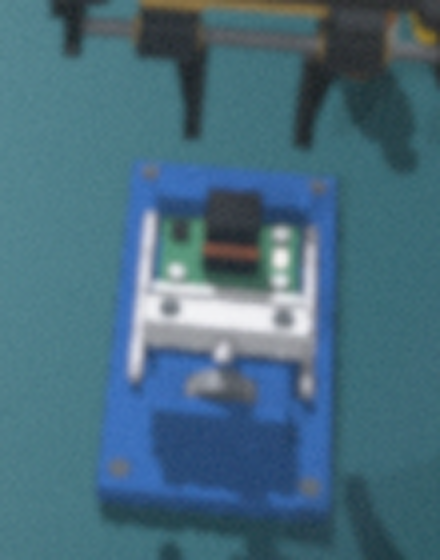

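The module lies flat (board top z ≈ 23, block top ≈ 58) with its front edge parallel to the jaw. Now I turn the closed fingertips to the wheel so that the 19 mm pad width lies along x, and start at x = -8.

```bash
python3 -m inch '[[[-0.055,0,0],[0,-0.03,0],1],[[-0.11,0,0],[0,-0.07,0],1],[[-0.165,0,0],[0,-0.12,-0.005],1],[[-0.22,0,0],[0,-0.17,-0.01],1],[[-0.275,0,0],[0,-0.22,-0.02],1],[[-0.33,0,0],[0.02,-0.244,-0.024],1],[[-0.385,0,0],[0.04,-0.244,-0.024],1],[[-0.44,0,0],[0.06,-0.244,-0.024],1],[[-0.5,0,0],[0.09,-0.244,-0.024],1],[[-0.5,0,0],[0.11,-0.244,-0.024],1]]' 40
python3 -m inch '[[[0,0,0],[0,0,0],1],[[0,0,0],[0,0,0],1]]'
python3 - <<'E'
from h import *
st(); print(rot().round(2).tolist()); plan(H(-8e-3,-72e-3,.070),HY)
E
```

```text
time_s: 10.52
tool_pos: [0.5373, -0.1153, 0.0919]
tool_rot: [0.558, -0.434, 0.558, 0.435]
wrist_force: [0.2, 0.2, 0.0]
width: 0.0004
time_s: 10.78
tool_pos: [0.5372, -0.1153, 0.0919]
tool_rot: [0.558, -0.434, 0.558, 0.434]
wrist_force: [0.4, -0.3, 0.4]
width: 0.0004
t 10.78 tcp [ 0.5372 -0.1153  0.0919] holder mm [ -9.3 -72.4  91.9] F [ 0.4 -0.3  0.4] Fhx,hy [ 0.42 -0.23] w 0.0004
[[-0.0, -0.97, 0.25], [0.0, 0.25, 0.97], [-1.0, 0.0, 0.0]]
 turn [-0.0007, 0.0001, -0.0001] shift [0.0548, -0.0032, 0.001] shift m [0.0013, 0.0001, -0.0219]
```

```bash
python3 -m inch '[[[0,0,0],[0.02,-0.001,0],1],[[0,0,0],[0.045,-0.001,0],1],[[0,0,0],[0.055,-0.001,0],1],[[0,0,0],[0.057,-0.001,0],1],[[0,0,0],[0.057,-0.001,0],1]]'
python3 -c "from h import *;st()"
```

```text
time_s: 11.4
tool_pos: [0.5377, -0.1155, 0.0692]
tool_rot: [0.558, -0.434, 0.558, 0.434]
wrist_force: [0.5, 0.2, 0.1]
width: 0.0004
t 11.4 tcp [ 0.5377 -0.1155  0.0692] holder mm [ -8.8 -72.4  69.2] F [0.5 0.2 0.1] Fhx,hy [0.44 0.28] w 0.0004
```

```bash
python3 -m inch '[[[0,0,0],[0.0015,0,0],1],[[0,0,0],[0.0025,0,0],1],[[0,0,0],[0.0025,0,0],1]]'
```

```text
time_s: 11.78
tool_pos: [0.5377, -0.1154, 0.0682]
tool_rot: [0.559, -0.434, 0.558, 0.434]
wrist_force: [0.1, 0.4, 0.3]
width: 0.0001
```

```bash
python3 -m inch '[[[0,0,0],[0.001,0,0],1],[[0,0,0],[0.002,0,0],1],[[0,0,0],[0.002,0,0],1]]'
```

```text
time_s: 12.15
tool_pos: [0.5378, -0.1154, 0.0674]
tool_rot: [0.559, -0.434, 0.558, 0.434]
wrist_force: [-0.1, -0.3, 0.9]
width: 0.0005
```

```bash
python3 -m inch '[[[0,0,0],[0.001,0,0],1],[[0,0,0],[0.001,0,0],1]]'
```

```text
time_s: 12.4
tool_pos: [0.5378, -0.1154, 0.0673]
tool_rot: [0.559, -0.434, 0.558, 0.434]
wrist_force: [-1.9, -0.1, 4.1]
width: 0.0008
```

```bash
python3 -m inch '[[[0,0,0],[0.0017,0,0],1],[[0,0,0],[0.0017,0,0],1],[[0,0,0],[0.0017,-0.005,0],1],[[0,0,0],[0.0017,-0.01,0],1],[[0,0,0],[0.0017,-0.01,0],1]]'
python3 -c "from h import *;st()"
```

```text
time_s: 13.02
tool_pos: [0.5421, -0.1166, 0.0673]
tool_rot: [0.559, -0.434, 0.558, 0.434]
wrist_force: [-1.7, 1.1, 8.6]
width: 0.0005
t 13.03 tcp [ 0.5421 -0.1166  0.0673] holder mm [ -4.3 -72.4  67.3] F [-1.7  1.1  8.6] Fhx,hy [-1.87  0.63] w 0.0005
```

Normal force is 8.6 N and side push 1.9 N, matching a free roll. Finishing the stroke, lifting and returning.

```bash
python3 -m inch '[[[0,0,0],[0.0017,-0.006,0],1],[[0,0,0],[0.0017,-0.013,0],1],[[0,0,0],[0.0017,-0.02,0],1],[[0,0,0],[0.0017,-0.027,0],1],[[0,0,0],[0.0017,-0.032,0],1],[[0,0,0],[0.0017,-0.032,0],1]]'
python3 - <<'E'
from h import *
st()
im,d=optics.get_image("side"); P=pts("side",d); D=P-HO; hx=(D@HX)*1e3; hy=(D@HY)*1e3; z=P[...,2]*1e3
j=(d>0)&(abs(hx)<38)&(hy>-40)&(hy<10)&(z>30)&(z<38); print("jaw top",np.percentile(hy[j],[2,50,98]).round(1))
E
```

```text
time_s: 13.78
tool_pos: [0.5549, -0.1198, 0.0673]
tool_rot: [0.559, -0.434, 0.558, 0.433]
wrist_force: [-2.4, 0.5, 8.9]
width: 0.0002
t 13.78 tcp [ 0.5549 -0.1198  0.0673] holder mm [  8.9 -72.4  67.3] F [-2.4  0.5  8.9] Fhx,hy [-2.46 -0.14] w 0.0002
jaw top [-28.1 -18.6  -2.5]
```

```bash
python3 -m inch '[[[0,0,0],[-0.01,0,0],1],[[0,0,0],[-0.01,0.015,0],1],[[0,0,0],[-0.01,0.035,0],1],[[0,0,0],[-0.01,0.045,0],1],[[0,0,0],[-0.002,0.045,0],1],[[0,0,0],[0.0005,0.045,0],1],[[0,0,0],[0.0016,0.045,0],1],[[0,0,0],[0.0016,0.045,0],1]]'
```

```text
time_s: 14.82
tool_pos: [0.5376, -0.1153, 0.0671]
tool_rot: [0.559, -0.434, 0.558, 0.434]
wrist_force: [-3.8, 1.1, 8.8]
width: 0.0005
```

```bash
python3 -m inch '[[[0,0,0],[0.0016,-0.004,0],1],[[0,0,0],[0.0016,-0.01,0],1],[[0,0,0],[0.0016,-0.017,0],1],[[0,0,0],[0.0016,-0.024,0],1],[[0,0,0],[0.0016,-0.031,0],1],[[0,0,0],[0.0016,-0.038,0],1],[[0,0,0],[0.0016,-0.044,0],1],[[0,0,0],[0.0016,-0.044,0],1]]'
python3 -c "from h import *;st()"
```

```text
time_s: 15.82
tool_pos: [0.5553, -0.1198, 0.0672]
tool_rot: [0.559, -0.434, 0.558, 0.433]
wrist_force: [-3.5, 0.0, 9.0]
width: 0.0004
t 15.82 tcp [ 0.5553 -0.1198  0.0672] holder mm [  9.3 -72.3  67.2] F [-3.5  0.   9. ] Fhx,hy [-3.36 -0.82] w 0.0004
```

```bash
python3 -m inch '[[[0,0,0],[-0.01,0,0],1],[[0,0,0],[-0.01,0.015,0],1],[[0,0,0],[-0.01,0.035,0],1],[[0,0,0],[-0.01,0.045,0],1],[[0,0,0],[-0.002,0.045,0],1],[[0,0,0],[0.0005,0.045,0],1],[[0,0,0],[0.0016,0.045,0],1],[[0,0,0],[0.0016,0.045,0],1]]'
python3 - <<'E'
from h import *
st()
im,d=optics.get_image("side"); P=pts("side",d); D=P-HO; hx=(D@HX)*1e3; hy=(D@HY)*1e3; z=P[...,2]*1e3
j=(d>0)&(abs(hx)<38)&(hy>-40)&(hy<10)&(z>30)&(z<38); print("jaw top",np.percentile(hy[j],[2,50,98]).round(1))
E
```

```text
time_s: 16.82
tool_pos: [0.538, -0.1153, 0.0671]
tool_rot: [0.559, -0.434, 0.558, 0.433]
wrist_force: [-3.9, 0.6, 9.6]
width: 0.0004
t 16.82 tcp [ 0.538  -0.1153  0.0671] holder mm [ -8.5 -72.2  67.1] F [-3.9  0.6  9.6] Fhx,hy [-3.93 -0.42] w 0.0004
jaw top [-22.1 -22.1 -22.1]
```

Roughly 35 mm of rim so far (~7.8 mm of jaw), leaving about 2 mm before contact. From here I use smaller rolls, each held still to read the side push.

```bash
python3 -m inch '[[[0,0,0],[0.0016,-0.004,0],1],[[0,0,0],[0.0016,-0.01,0],1],[[0,0,0],[0.0016,-0.015,0],1],[[0,0,0],[0.0016,-0.015,0],1],[[0,0,0],[0.0016,-0.015,0],1]]'
python3 - <<'E'
from h import *
for i in range(3): optics.get_image("side"); st()
im,d=optics.get_image("top"); P=pts("top",d); D=P-HO; hx=(D@HX)*1e3; hy=(D@HY)*1e3; z=P[...,2]*1e3
im2,_=optics.get_image("side"); cv2.imwrite("pics/s4.png",np.hstack([cv2.resize(im2[190:330,320:430],(440,560),interpolation=2),cv2.resize(im[150:230,290:340],(350,560),interpolation=2)])[:,:,::-1])
E
```

```text
time_s: 17.5
tool_pos: [0.5444, -0.1169, 0.0673]
tool_rot: [0.56, -0.434, 0.557, 0.433]
wrist_force: [-1.9, 0.8, 8.7]
width: 0.0005
t 17.55 tcp [ 0.5444 -0.1169  0.0672] holder mm [ -1.9 -72.2  67.2] F [-2.6  0.5  9.8] Fhx,hy [-2.61 -0.09] w 0.0005
t 17.6 tcp [ 0.5444 -0.1169  0.0673] holder mm [ -1.9 -72.2  67.3] F [-2.6  0.   9.1] Fhx,hy [-2.5  -0.58] w 0.0008
t 17.65 tcp [ 0.5444 -0.1169  0.0672] holder mm [ -1.9 -72.2  67.2] F [-2.1  0.7  9. ] Fhx,hy [-2.17  0.16] w 0.0002
```

View pics/s4.png

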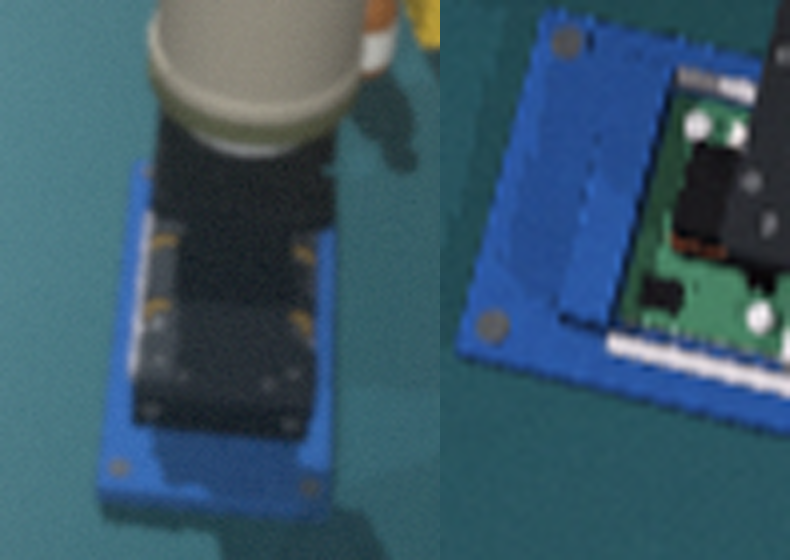

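The top view (right) shows the module's far edge now nearly at the fixed jaw; the side view is covered by the gripper. Side push is ~2.4 N, so still nearly free.

```bash
cat > sp.py <<'E'
from h import *
F=[]
for i in range(5): optics.get_image("side"); f=np.array(readout.get_state()["wrist_force"]); F.append([f@HX,f[2]])
print("side,normal",np.mean(F,0).round(2)); st()
E
python3 -m inch '[[[0,0,0],[0.0016,-0.004,0],1],[[0,0,0],[0.0016,-0.01,0],1],[[0,0,0],[0.0016,-0.01,0],1],[[0,0,0],[0.0016,-0.01,0],1]]'; python3 sp.py
```

```text
time_s: 18.25
tool_pos: [0.5488, -0.118, 0.0673]
tool_rot: [0.56, -0.434, 0.557, 0.433]
wrist_force: [-2.0, 0.8, 8.0]
width: 0.0001
side,normal [-2.45  8.15]
t 18.5 tcp [ 0.5488 -0.118   0.0673] holder mm [  2.6 -72.2  67.3] F [-2.5  1.1  8.3] Fhx,hy [-2.71  0.46] w 0.0003
```

```bash
python3 -m inch '[[[0,0,0],[0.0018,-0.004,0],1],[[0,0,0],[0.0018,-0.01,0],1],[[0,0,0],[0.0018,-0.01,0],1],[[0,0,0],[0.0018,-0.01,0],1]]'; python3 sp.py
```

```text
time_s: 19.0
tool_pos: [0.5531, -0.1191, 0.0673]
tool_rot: [0.56, -0.434, 0.557, 0.433]
wrist_force: [-2.5, 1.0, 8.6]
width: 0.0004
side,normal [-2.7   9.26]
t 19.25 tcp [ 0.5531 -0.1191  0.0673] holder mm [  7.  -72.2  67.3] F [-2.4  1.2  9.5] Fhx,hy [-2.58  0.57] w 0.0005
```

```bash
python3 -m inch '[[[0,0,0],[-0.01,0,0],1],[[0,0,0],[-0.01,0.015,0],1],[[0,0,0],[-0.01,0.03,0],1],[[0,0,0],[-0.01,0.038,0],1],[[0,0,0],[-0.002,0.038,0],1],[[0,0,0],[0.0005,0.038,0],1],[[0,0,0],[0.0016,0.038,0],1],[[0,0,0],[0.0016,0.038,0],1]]'
python3 -m inch '[[[0,0,0],[0.0017,-0.004,0],1],[[0,0,0],[0.0017,-0.007,0],1],[[0,0,0],[0.0017,-0.007,0],1],[[0,0,0],[0.0017,-0.007,0],1]]'; python3 sp.py
```

```text
time_s: 20.25
tool_pos: [0.5384, -0.1153, 0.0671]
tool_rot: [0.56, -0.434, 0.557, 0.433]
wrist_force: [-4.7, 2.3, 10.0]
width: 0.0002
time_s: 20.75
tool_pos: [0.5413, -0.116, 0.0672]
tool_rot: [0.56, -0.434, 0.557, 0.433]
wrist_force: [-4.3, 0.9, 11.4]
width: 0.0005
side,normal [-4.85 10.98]
t 21.0 tcp [ 0.5412 -0.116   0.0672] holder mm [ -5.2 -72.1  67.2] F [-4.3  1.  11.4] Fhx,hy [-4.39 -0.11] w 0.0002
```

```bash
python3 -m inch '[[[0,0,0],[0.0016,-0.001,0],1],[[0,0,0],[0.0016,-0.002,0],1],[[0,0,0],[0.0016,-0.002,0],1],[[0,0,0],[0.0016,-0.002,0],1],[[0,0,0],[0.0016,-0.002,0],1]]'; python3 sp.py
```

```text
time_s: 21.62
tool_pos: [0.542, -0.1162, 0.0672]
tool_rot: [0.56, -0.434, 0.557, 0.433]
wrist_force: [-5.1, 2.1, 11.8]
width: 0.0003
side,normal [-5.6  10.96]
t 21.88 tcp [ 0.542  -0.1162  0.0672] holder mm [ -4.5 -72.1  67.2] F [-5.8  1.5 11. ] Fhx,hy [-6.03 -0.01] w 0.0007
```

Side push rose to ~5.6 N (hinting ~17 N grip), but landing may have left a bias. I'll lift clear, check the zero and measure the jaw from the images.

```bash
python3 -m inch '[[[0,0,0],[-0.01,0,0],1],[[0,0,0],[-0.08,0,0],1],[[0,0,0],[-0.2,0.1,-0.05],1],[[0,0,0],[-0.3,0.25,-0.2],1],[[0,0,0],[-0.33,0.35,-0.3],1],[[0,0,0],[-0.33,0.4,-0.35],1],[[0,0,0],[-0.33,0.4,-0.35],1]]'
python3 sp.py
python3 - <<'E'
from h import *
im0=cv2.imread("pics/top0.png")[:,:,::-1]; im,d=optics.get_image("top")
ims,ds=optics.get_image("side"); s0=cv2.imread("pics/side0.png")[:,:,::-1]
np.save("pics/t1.npy",d)
def rect(n,img,z,s=4):  # holder-frame rectified at height z: x -50..50, y -100..80, s px/mm
    src=np.array([proj(n,H(x/1e3,y/1e3,z)) for x,y in((-50,-100),(50,-100),(50,80),(-50,80))],np.float32)
    dst=np.array([(0,0),(0,100*s),(180*s,100*s),(180*s,0)],np.float32)
    return cv2.warpPerspective(np.ascontiguousarray(img),cv2.getPerspectiveTransform(src,dst),(180*s,100*s),flags=2)
a=rect("top",im0,.034);b=rect("top",im,.034)
o=np.vstack([a[40:360:1],b[40:360]]); cv2.imwrite("pics/r1.png",o[:600,:,::-1])
cv2.imwrite("pics/r2.png",np.vstack([rect("side",s0,.034,4)[60:340],rect("side",ims,.034,4)[60:340]])[:,:,::-1])
E
```

```text
time_s: 22.75
tool_pos: [0.3494, -0.2145, 0.199]
tool_rot: [0.562, -0.433, 0.557, 0.431]
wrist_force: [0.6, 0.0, -0.1]
width: 0.0002
side,normal [ 0.41 -0.07]
t 23.0 tcp [ 0.3524 -0.2117  0.1979] holder mm [-164.8 -211.2  197.9] F [-0.   0.2 -0.2] Fhx,hy [-0.09  0.16] w 0.0006
```

View pics/r1.png

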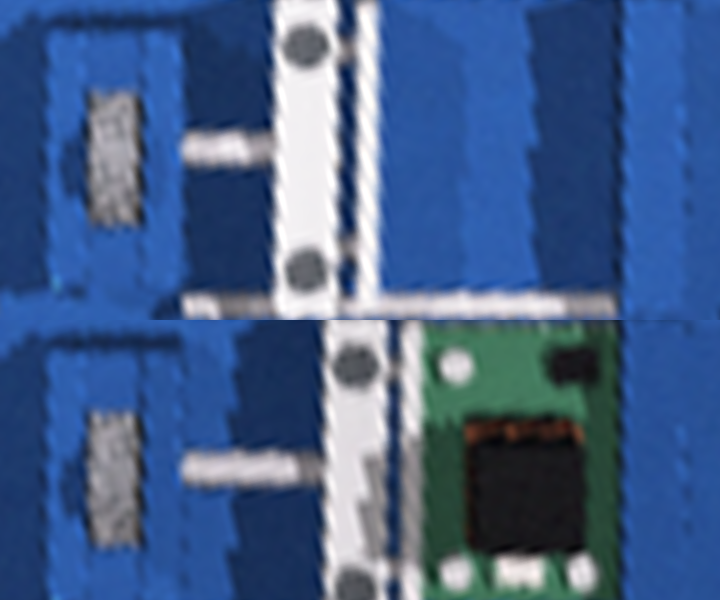

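Rectified views at 4 px/mm (top start, bottom now): the bar moved 274→324 px and the plate front 381→424 px, so compression is ≈1.5–2 mm (~14 N). The module sits against both jaws. I'll take it to sub-pixel.

```bash
cat > comp.py <<'E'
from h import *
def rect(n,img,z,s=8):
    src=np.array([proj(n,H(x/1e3,y/1e3,z)) for x,y in((-50,-100),(50,-100),(50,80),(-50,80))],np.float32)
    dst=np.array([(0,0),(0,100*s),(180*s,100*s),(180*s,0)],np.float32)
    return cv2.warpPerspective(np.ascontiguousarray(img),cv2.getPerspectiveTransform(src,dst),(180*s,100*s),flags=2)
def cross(p,lo,hi,lev,rise):
    p=p[int((lo+100)*8):int((hi+100)*8)]; i=np.arange(len(p)-1)
    k=i[(p[:-1]<lev)&(p[1:]>=lev)] if rise else i[(p[:-1]>=lev)&(p[1:]<lev)]
    return [round(lo+(j+(lev-p[j])/(p[j+1]-p[j]))/8,2) for j in k]
im0=cv2.imread("pics/top0.png")[:,:,::-1]
ims=[optics.get_image("top")[0] for _ in range(6)]
im=np.mean(ims,0).astype(np.uint8)
for nm,I in(("start",im0),("now",im)):
    r=rect("top",I,.034)[...,0].astype(float) # red: white vs blue/green
    for x0,x1 in((-28,-24),(-8,-4),(-20,-14),(8,12),(14,18)):
        # shear due to residual yaw is common to bar and plate
        p=r[int((x0+50)*8):int((x1+50)*8)].mean(0)
        print(nm,x0,"rise",cross(p,-40,15,110,1),"fall",cross(p,-40,15,110,0))
E
python3 comp.py
```

```text
start -28 rise [np.float64(-31.81), np.float64(-20.51), np.float64(-11.8)] fall [np.float64(-26.31), np.float64(-13.5), np.float64(-5.18)]
start -8 rise [np.float64(-34.62), np.float64(-32.94), np.float64(-11.15)] fall [np.float64(-38.17), np.float64(-33.27), np.float64(-15.39), np.float64(-5.13)]
start -20 rise [np.float64(-31.69), np.float64(-11.07)] fall [np.float64(-15.32), np.float64(-5.17)]
start 8 rise [np.float64(-31.62), np.float64(-11.01)] fall [np.float64(-15.42), np.float64(-5.18)]
start 14 rise [np.float64(-31.82), np.float64(-11.12)] fall [np.float64(-15.07), np.float64(-5.01)]
now -28 rise [np.float64(-19.27), np.float64(-7.06), np.float64(-0.67), np.float64(10.48)] fall [np.float64(-15.53), np.float64(-2.35), np.float64(6.31)]
now -8 rise [np.float64(-19.03), np.float64(0.88)] fall [np.float64(-26.57), np.float64(-3.67), np.float64(4.74)]
now -20 rise [np.float64(-19.1), np.float64(0.02)] fall [np.float64(-3.15), np.float64(6.11)]
now 8 rise [np.float64(-18.96), np.float64(0.82)] fall [np.float64(-4.2), np.float64(4.84)]
now 14 rise [np.float64(-19.25), np.float64(0.78)] fall [np.float64(-4.16), np.float64(4.78)]
```

```bash
cat >> comp.py <<'E'
print("midlevel")
def mid(p,lo,hi):
    q=p[int((lo+100)*8):int((hi+100)*8)]; lev=(q[:8].mean()+q[-8:].mean())/2
    return cross(p,lo,hi,lev,q[-1]>q[0])
for x0 in(-34,-22,-20,-18,-16,-14):
    for nm,I,o in(("start",im0,(0,0)),("now",im,(12.5,11))):
        r=rect("top",I,.034)[...,0].astype(float); p=r[int((x0+50)*8):int((x0+52)*8)].mean(0)
        e=[mid(p,-36+o[0],-27+o[0]),mid(p,-20+o[0],-13+o[0]),mid(p,-13.5+o[1],-8.5+o[1]),mid(p,-8.5+o[1],-2+o[1])]
        print(x0,nm,[list(map(float,k)) for k in e])
r=rect("top",im,.034)[...,0]; print(r[30*8:32*8].mean(0)[95*8:110*8:4].astype(int))
E
python3 comp.py | sed -n '/midlevel/,$p'
```

```text
midlevel
-34 start [[-31.54], [-15.8], [-10.73], [-5.76]]
-34 now [[-19.13], [-3.13], [0.35], [5.47]]
-22 start [[-31.55], [-15.45], [-11.18], [-5.37]]
-22 now [[-18.93], [-3.12], [0.5], [5.25]]
-20 start [[-31.66], [-15.25], [-10.98], [-5.46]]
-20 now [[-19.19], [-3.2], [0.22], [5.66]]
-18 start [[-31.48], [-15.63], [-10.73], [-5.74]]
-18 now [[-18.99], [-3.5], [0.24], [5.72]]
-16 start [[-31.23], [-15.87], [-10.83], [-5.67]]
-16 now [[-18.68], [-3.52], [0.39], [5.23]]
-14 start [[-31.27], [-15.56], [-11.18], [-5.4]]
-14 now [[-18.78], [-3.19], [0.5], [5.19]]
[220 213 195 161 118  76  44  32  43  73 113 155 188 208 217 220 223 225
 221 208 183 152 121  93  70  60  60  64  66  66]
```

Image measurement across 6 rows: bar +12.43 mm, plate +11.15 mm, so compression ≈1.28 mm ≈ 10 N. That matches the 2.7 N reading before the last strokes but not the 5.6 N one. I'll cross-check with a clean roll back and forward of equal length, which adds no net closing.

Run:
```python
from h import *
plan(H(2e-3,-72e-3,.085),HY)
```

```text
turn [-0.001, 0.001, 0.0012] shift [0.2855, -0.4164, 0.3504] shift m [0.1966, 0.0947, -0.1131]
```

```bash
python3 -m inch '[[[0,0,0],[0,-0.08,0.08],1],[[0,0,0],[0,-0.2,0.18],1],[[-0.001,0.001,0.001],[0.02,-0.32,0.28],1],[[-0.001,0.001,0.001],[0.08,-0.4,0.34],1],[[-0.001,0.001,0.001],[0.18,-0.416,0.35],1],[[-0.001,0.001,0.001],[0.26,-0.416,0.35],1],[[-0.001,0.001,0.001],[0.285,-0.416,0.35],1],[[-0.001,0.001,0.001],[0.285,-0.416,0.35],1]]'
python3 -c "
from h import *
st();plan(H(2e-3,-72e-3,.0690),HY)"
```

```text
time_s: 24.7
tool_pos: [0.548, -0.118, 0.0854]
tool_rot: [0.558, -0.434, 0.558, 0.434]
wrist_force: [-0.1, -0.6, 0.5]
width: 0.0005
t 24.7 tcp [ 0.548  -0.118   0.0854] holder mm [  1.9 -72.3  85.4] F [-0.1 -0.6  0.5] Fhx,hy [ 0.05 -0.57] w 0.0005
 turn [-0.0, -0.0, 0.0001] shift [0.0411, -0.0004, 0.0009] shift m [0.0002, 0.0003, -0.0164]
```

```bash
python3 -m inch '[[[0,0,0],[0.02,0,0],1],[[0,0,0],[0.036,0,0],1],[[0,0,0],[0.041,0,0],1],[[0,0,0],[0.043,0,0],1],[[0,0,0],[0.045,0,0],1],[[0,0,0],[0.0465,0,0],1],[[0,0,0],[0.0465,0,0],1]]'; python3 sp.py
```

```text
time_s: 25.58
tool_pos: [0.5482, -0.118, 0.0673]
tool_rot: [0.558, -0.435, 0.558, 0.434]
wrist_force: [-1.9, 0.5, 5.6]
width: 0.0003
side,normal [-1.64  4.88]
t 25.82 tcp [ 0.5482 -0.118   0.0673] holder mm [  2.  -72.3  67.3] F [-1.5  0.6  4.9] Fhx,hy [-1.6   0.17] w 0.0004
```

```bash
python3 -m inch '[[[0,0,0],[0.0018,0,0],1],[[0,0,0],[0.0018,0.004,0],1],[[0,0,0],[0.0018,0.01,0],1],[[0,0,0],[0.0018,0.01,0],1],[[0,0,0],[0.0018,0.01,0],1]]'; python3 sp.py
python3 -m inch '[[[0,0,0],[0.0017,-0.004,0],1],[[0,0,0],[0.0017,-0.01,0],1],[[0,0,0],[0.0017,-0.01,0],1],[[0,0,0],[0.0017,-0.01,0],1]]'; python3 sp.py
```

```text
time_s: 26.45
tool_pos: [0.545, -0.1172, 0.0673]
tool_rot: [0.559, -0.435, 0.557, 0.434]
wrist_force: [1.1, -0.9, 6.9]
width: 0.0002
side,normal [1.31 6.37]
t 26.7 tcp [ 0.545  -0.1172  0.0673] holder mm [ -1.3 -72.3  67.3] F [ 2.2 -1.   6.3] Fhx,hy [ 2.39 -0.39] w 0.0006
time_s: 27.2
tool_pos: [0.5484, -0.1181, 0.0672]
tool_rot: [0.558, -0.435, 0.558, 0.434]
wrist_force: [-5.2, 0.2, 10.8]
width: 0.0002
side,normal [-4.66 11.26]
t 27.45 tcp [ 0.5484 -0.1181  0.0672] holder mm [  2.3 -72.4  67.2] F [-5.1  1.2 11.3] Fhx,hy [-5.21 -0.13] w 0.0005
```

Clean reading is 4.66 N, giving ≈13.7 N against ≈10 N by image. That is snug but near the top, so I'll ease back slightly (~1.7 mm of rim), lift and re-measure.

```bash
python3 -m inch '[[[0,0,0],[0.0016,0.003,0],1],[[0,0,0],[0.0016,0.006,0],1],[[0,0,0],[0.0016,0.006,0],1],[[0,0,0],[0.0016,0.006,0],1]]'; python3 sp.py
python3 -m inch '[[[0,0,0],[-0.01,0,0],1],[[0,0,0],[-0.08,0,0],1],[[0,0,0],[-0.2,0.1,-0.05],1],[[0,0,0],[-0.3,0.25,-0.2],1],[[0,0,0],[-0.33,0.35,-0.3],1],[[0,0,0],[-0.33,0.4,-0.35],1],[[0,0,0],[-0.33,0.4,-0.35],1]]'
python3 comp.py | sed -n '/midlevel/,$p' | grep now
python3 - <<'E'
from h import *
im,_=optics.get_image("top"); s,_=optics.get_image("side")
cv2.imwrite("pics/f.png",np.hstack([cv2.resize(im[130:240,270:420],(450,330),interpolation=2),cv2.resize(s[210:340,325:430],(266,330),interpolation=2)])[:,:,::-1]); st()
E
```

```text
time_s: 27.95
tool_pos: [0.5467, -0.1177, 0.0673]
tool_rot: [0.559, -0.435, 0.557, 0.434]
wrist_force: [0.3, -0.5, 7.1]
width: 0.0002
side,normal [0.69 6.95]
t 28.2 tcp [ 0.5467 -0.1177  0.0673] holder mm [  0.5 -72.3  67.3] F [ 0.7 -0.7  6.5] Fhx,hy [ 0.9  -0.53] w 0.0006
time_s: 29.08
tool_pos: [0.354, -0.2159, 0.1992]
tool_rot: [0.561, -0.434, 0.558, 0.432]
wrist_force: [1.0, 0.5, 0.3]
width: 0.0003
-34 now [[-19.29], [-3.62], [0.21], [5.45]]
-22 now [[-19.59], [-3.46], [0.43], [5.23]]
-20 now [[-19.4], [-3.48], [0.18], [5.62]]
-18 now [[-19.06], [-3.7], [0.18], [5.72]]
-16 now [[-19.01], [-3.7], [0.34], [5.24]]
-14 now [[-19.46], [-3.49], [0.46], [5.19]]
t 29.48 tcp [ 0.3572 -0.2136  0.1983] holder mm [-159.7 -211.8  198.3] F [-0.3 -0.6  0.2] Fhx,hy [-0.1  -0.63] w 0.0004
```

View pics/f.png

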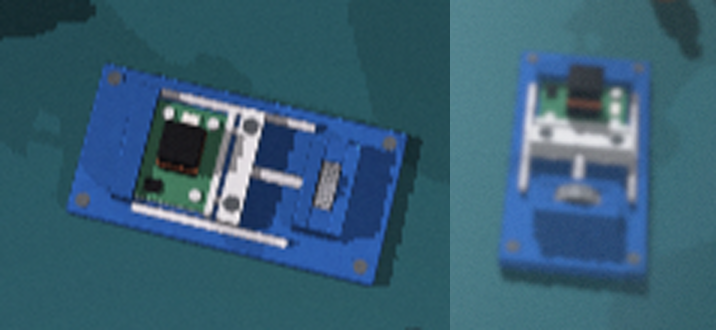

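The final view shows the module (left crop ~(182,150)) square between both jaws and the gripper clear. The bar eased ~0.3 mm while the plate stayed put, so the grip is ~8 N by image and ~11 N by feel, both in the snug band. Handing in.

```bash
python3 -c "
from station import ticket; print(ticket.job_done())"
```

```text
the job is handed in; nothing more can be done
None
```

I set the power module flat on the blue holder's bed, released it, and closed the jaw with four strokes of the thumbwheel at about 9–11 N fingertip force. I then eased the wheel back a little, moved the arm clear and handed the job in at about 29.5 s.

- **Placement:** the last picture shows the module square between the jaws and against both. Before the jaw closed, the depth image put the board flat on the bed, and nothing was touching it. I did not re-measure the bystanders, but the arm's path stayed away from them.
- **Grip:** the two checks disagreed somewhat but both fall in the 5–15 N snug range. The spring compression measured from the images is about 1 mm, or roughly 8 N. The wheel's side push gave about 13.7 N before easing back, so roughly 11 N after it. I did not re-read the side push after easing.
- **Highest reading:** just before I stopped closing, one side-push reading of 5.6 N implied about 17 N. I think it was inflated by a sideways load left from landing the fingertip, because the image at that point gave about 10 N.

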